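Scan a backup cartridge and hold it in the dock

ROBOT

A 6-joint arm with a two-finger parallel gripper is mounted at the origin on the work surface. World frame = base frame: x ahead of the robot, y to its left, z up, the work surface at z = 0. Lengths are in mm, angles in rad, forces in N, time in s.
With the tool pointing down it reaches from about 275 to 1000 mm from the base axis. Payload 8.4 kg.
Tool frame: the origin (TCP) lies midway between the tips of the shut fingers; the grasp point (between the pads) lies 19 mm behind it; z points along the fingers, y is the line along which they close (so a half turn about z gives the same grasp; the last joint's range is limited). The gripper opens to 85 mm and grips with 20 to 120 N. Pads are 22 mm wide; open, the fingers measure 114 mm over their backs; the gripper's body (76 mm by 85 mm) begins 54 mm behind the grasp point. The pads swing forward as they close: fully open they stand 13 mm farther back than shut.
Start: joints at [1.182, 0.353, 1.633, -0, 1.155, -0.002], TCP at [235.765, 578.829, 231.281] pointing down, gripper open.
Joint ranges: [-2.63, 2.63], [-0.92, 2.1], [0.06, 2.66], [-1.3, 4.44], [0, 2.69], [-3.02, 3.02]. Speed limits (rad/s): [2.22, 2.22, 2.79, 3.14, 3.14, 3.14].

INTERFACE

Orientations are given as [roll, pitch, yaw] about the fixed x, y, z axes, in that order (R = Rz(yaw) Ry(pitch) Rx(roll)).
In Python, from rig import monitor, imaging, r gives the robot as it stands.
- The arm moves only by the tool drive_tool, never from a script. Its argument "plan" is a list of rows, each an object of numbers: "x", "y", "z": the shift along the tool's x, y, z in units of 50 mm (1.0 is 50 mm); "ax", "ay", "az": the turn, a rotation vector about the tool's x, y, z in units of 6 degrees (1.0 is 6 degrees); "hand": the finger opening in mm, from 0 to 85.4. In form: [{"x": .., "y": .., "z": .., "ax": .., "ay": .., "az": .., "hand": ..}, ...]. A call has 1 to 8 rows; each row is the pose to reach, as a shift and turn from the pose commanded when the call began, along the tool's axes at that moment; what a row does not reach only later rows make up. A row lasts 1/10 s, in which the tool goes at most 50 mm and 8.59 degrees, less where a joint would pass 70% of its speed; a pose out of reach is approached as far as the arm can. A call with a gripper value outside its range is refused whole. The fingers move at their own pace and stop on an object; "grip_force" is the grip in N (left out, the last holds). Time passes only in rows, so rows that repeat a pose let the fingers close. It gives the time, the measured TCP pose, the force, the opening and the grip force at its end, in the units of the state.
- monitor.sense(): the state, without advancing time (a new reading comes with each control period).
- imaging.grab_frame(name): name is "side" or "top" or "wrist"; returns the picture (420x560x3 uint8, red, green, blue); there is no depth.
- imaging.camera_info(name): a dict with "mtx" (3x3 intrinsics, pixels), "dist" ([k1, k2, p1, p2, k3] as OpenCV has them; the pictures are not rectified), "R" (3x3) and "t" (3): a world point X has camera coordinates R X + t. Camera axes: x right, y down, z forward; pixel columns grow to the right and rows downward; lengths in mm; the calibration is good to about 2 mm. A picture is of the moment at which its call begins: read the wrist's pose just before it. camera_info takes no time and is no camera call; for the wrist camera it gives the pose at the moment of the call.
- r.sign_off(): hands the job in; it is judged then, once.
The state is a dict: "clock": time; "qpos": joint angles; "qvel": joint speeds; "joint_efforts": joint torques, N m; "eef_pos": TCP position; "tcp_rot": TCP orientation; "contact_force": force on the tool from outside, world axes, zero at the start; "wrist_torque": the same for the moment, N m; "opening": opening from 0.0 (shut) to 1.0 (fully open); "grasp_force": force on a finger pad.
Only numpy, scipy, OpenCV 4.12 (cv2) and the standard library are available. Lean on these libraries where they do the work, as an engineer would, in place of code of your own. Each camera call takes 0.05 s, during which the arm holds its last target. There are 200 camera calls.

TASK

Take the backup cartridge with the blue label out of the rack and show it to the tag reader: hold it still for a second, upright and square to the window, in the marked viewing pose above the yellow outline, at window height. Then lower it upright through the slot on top of the disk dock and press it down against the spring ejector as far as it goes; the dock's latch is worn out, so finish while still gripping it and holding it down, and leave everything else where it stands.

Things in the scene. Friction and masses are not known exactly. Their poses are not given: they have to be found in the camera images.
- blue_center (a point): centre of the blue cartridge: black hard-plastic block standing on edge, 86 mm along its x, 24 mm thick (y), 115 mm tall (z, up), about 170 g; blue labels on both broad faces, blue strip on the top edge. Point half-way up, 57.5 mm from top and underside. Grip it across the 24 mm, near the top, with 40 N or more so it does not slip at the ejector. A half turn about z makes no difference
- red_center (a point): centre of a second cartridge, the same in size and make but with red labels; it stays in the rack
- yellow_center (a point): centre of a third cartridge, the same in size and make but with yellow labels; it stays in the rack
- rack: fixed grey rack, 114 mm along x, 202 mm along y, origin under its centre. Three pockets at y -76, 0 and +76 mm, each 94 x 30 mm inside, floor 6 mm and wall tops 32 mm above the desk. A cartridge stands loose in each, its thickness along the rack's y, and lifts straight up; which one is in which pocket varies
- view_mark (a point): the marked viewing pose of the tag reader: where the cartridge's centre must be, 115 mm above the desk, straight above the yellow outline on the pad and level with the window's centre. x runs along the reader's panel, y points to the window, whose face is 59 mm away, z up. Held there, the cartridge's y lies along this y (either way round) and its z is up
- reader: fixed tag reader, origin under its centre: grey pad 140 mm along x, 120 mm along y, 12 mm high, with a yellow 92 x 30 mm outline centred at y -17 mm, and an upright white panel at y +43 to +57 mm, 130 mm wide along x, top 167 mm above the desk, with a green-framed window facing -y
- slot_mouth (a point): centre of the slot's mouth, level with the flat top of the dock. The slot is 88 mm along x, 26 mm along y (2 mm more than the cartridge both ways), 2 mm bevel at the mouth, straight for 40 mm, wider below; z up. The cartridge goes in underside first, thickness along y; its underside meets the ejector 40 mm below the mouth and is fully down at 55 mm, with 60 mm standing out
- dock: fixed disk dock: grey box on a dark base, 150 mm along x, 110 mm along y, 80 mm high, origin under its centre; white lines round the slot in the middle of its top
- ejector (a joint): travel of the orange spring ejector plate in the slot (m): 0 with nothing pressing, 0.015 fully down at its stop. It pushes back with 3 N at the start of its travel and 9 N at the end, so the cartridge's own weight does not move it and it rises when let go
- mug: blue mug, 80 mm across, 95 mm tall, origin under its centre; bystander
- jar: amber jar with black cap, 72 mm across, 115 mm tall, origin under its centre; bystander
- mouse: black computer mouse, 105 x 60 x 33 mm, origin under its centre; bystander
- stapler: red stapler, 150 x 36 x 56 mm, origin under its centre; bystander
- notes: yellow block of sticky notes, 76 x 76 x 30 mm, origin under its centre; bystander

How it is judged (in metres and radians):
On the way:
1. the blue cartridge is gripped and held still in the viewing pose (distance between blue_center and view_mark below 0.02 m and angle between blue_center's own z axis and vertical below 0.17 rad and angle between the y axis of blue_center and the y axis of view_mark, either way round below 0.2 rad and linear speed of cart_blue below 0.03 m/s and contact force between the fingers and cart_blue above 2 N), for 0.8 s.
At the end, for the whole second after the job is handed in: blue cartridge upright (0.08 rad) and still in the slot, within 6 mm of its axis and 0.1 rad of square, ejector down more than 10 of 15 mm, fingers still gripping its sides (grasp point below its top, over 2 N); other cartridges and bystanders within 30 mm of their starts (horizontal distance between blue_center and slot_mouth below 0.006 m and z of blue_center in the frame of slot_mouth below 0.0095 m and angle between blue_center's own z axis and vertical below 0.08 rad and angle between the y axis of blue_center and the y axis of slot_mouth, either way round below 0.1 rad and value of joint ejector above 0.01 m and linear speed of cart_blue below 0.02 m/s and z of the grasp point in the frame of blue_center below 0.058 m and contact force between the fingers and cart_blue above 2 N and distance of each of red_center, yellow_center, mug, jar, mouse, stapler, notes from where it was at the start of the episode below 0.03 m); the arm keeps its last pose, push and grip.
It fails at once if another cartridge or a bystander is moved by more than 30 mm (distance of any of red_center, yellow_center, mug, jar, mouse, stapler, notes from where it was at the start of the episode above 0.03 m).
It also fails if it takes over 64 s, if anything falls off the work surface, if the arm or the gripper's body presses on something with over 40 N, if the wrist force passes 120 N, or if a joint passes its speed limit or range.

## Working session

There is one attempt and no reset: what is moved stays moved. The work goes in short steps, Python scripts to look and compute and a tool call to move; the robot and the scene stay as the last step left them, time stands still between calls to the robot, and variables do not carry over. Pictures are saved under pics/ and viewed, at most 10 in all, crops included, and the job is handed in when it is done.

Besides the shell and the picture viewer there is one more tool, called after "Request:" as name(argument=value, ...) on one line, values as JSON. drive_tool: Moves the arm, as the interface text tells. Its arguments: {"type":"object","properties":{"plan":{"type":"array","items":{"type":"object","properties":{"x":{"type":"number"},"y":{"type":"number"},"z":{"type":"number"},"ax":{"type":"number"},"ay":{"type":"number"},"az":{"type":"number"},"hand":{"type":"number"}}}},"grip_force":{"type":"number"}},"required":["plan"]}

```bash
mkdir -p pics
cat > h.py <<'E'
import numpy as np, cv2
from rig import monitor, imaging, r
def ray(name,pts,z,ci=None):
    ci=ci or imaging.camera_info(name)
    K=np.array(ci["mtx"],float);d=np.array(ci["dist"],float);R=np.array(ci["R"]);t=np.array(ci["t"]).ravel()
    u=cv2.undistortPoints(np.array(pts,float).reshape(-1,1,2),K,d).reshape(-1,2)
    D=np.c_[u,np.ones(len(u))]@R; C=-R.T@t
    z=np.broadcast_to(np.array(z,float),(len(u),))
    return C+D*((z-C[2])/D[:,2])[:,None]
def proj(name,P,ci=None):
    ci=ci or imaging.camera_info(name)
    R=np.array(ci["R"]);rv=cv2.Rodrigues(R)[0]
    return cv2.projectPoints(np.array(P,float).reshape(-1,1,3),rv,np.array(ci["t"],float).ravel(),np.array(ci["mtx"],float),np.array(ci["dist"],float))[0].reshape(-1,2)
E
python3 - <<'E'
from h import *
for n in("top","side"):
    cv2.imwrite(f"pics/{n}0.png",cv2.resize(imaging.grab_frame(n)[:,:,::-1],(800,600),interpolation=cv2.INTER_CUBIC))
    ci=imaging.camera_info(n);print(n,np.round(-np.array(ci["R"]).T@np.array(ci["t"]).ravel()),np.round(ci["R"],2).tolist())
s=monitor.sense();print(s)
E
```

```text
top [ 494.   -7. 1245.] [[0.03, -1.0, 0.0], [-1.0, -0.03, -0.09], [0.09, 0.0, -1.0]]
side [363. 515. 700.] [[-0.92, -0.39, -0.02], [-0.27, 0.68, -0.68], [0.28, -0.62, -0.73]]
{'clock': 0.1, 'qpos': array([ 1.18158613e+00,  3.53602551e-01,  1.63406146e+00,  1.35590856e-05,
        1.15523165e+00, -2.36915848e-03]), 'qvel': array([-5.17188588e-05, -2.06223312e-03, -2.30547737e-03, -2.00172970e-03,
       -2.81739812e-03, -1.09725280e-03]), 'joint_efforts': array([ 1.00807578e-03, -6.06365204e+01, -3.42821109e+01,  1.27845892e-04,
        4.03995509e-03, -1.62705851e-05]), 'eef_pos': array([235.60142724, 578.41694969, 230.62126281]), 'tcp_rot': array([-3.14028968e+00, -1.54849044e-05,  2.75474612e+00]), 'contact_force': array([-0.55122204,  0.38300996, -0.45705529]), 'wrist_torque': array([-0.02208843,  0.02283107, -0.01437938]), 'grasp_force': 0.0, 'opening': 0.9975848598662411}
```

View pics/top0.png

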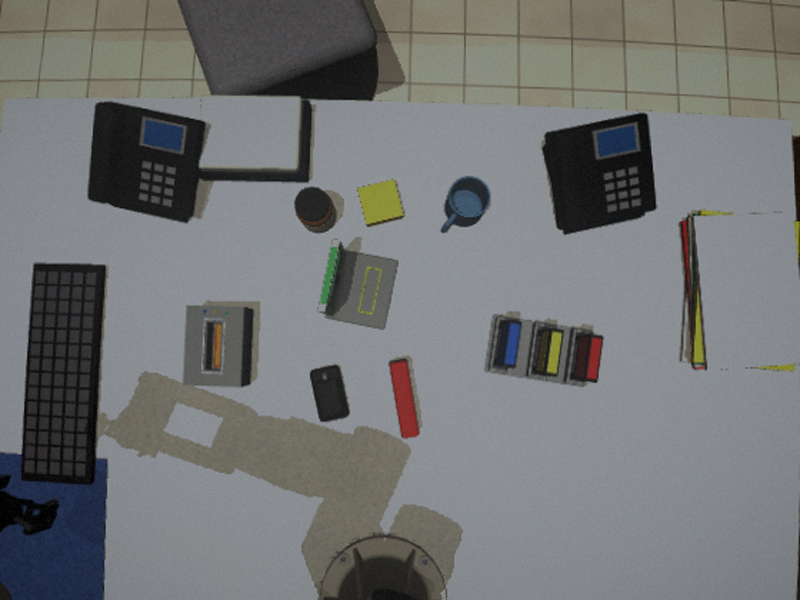

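View pics/side0.png

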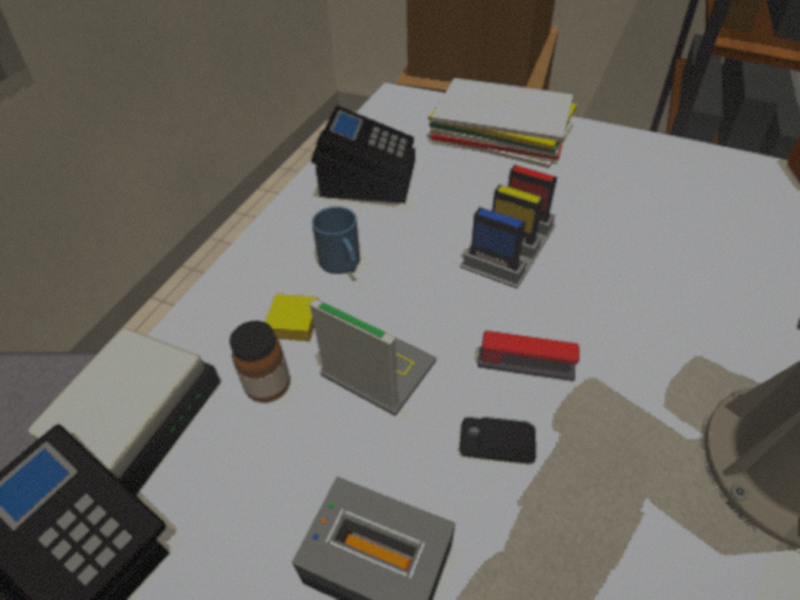

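The top view shows the rack around (545,348), with blue in the left pocket (508,343). The reader is at (358,288) and its window faces right, towards -y. The dock slot is at (213,345). The side view agrees. Next I'll enlarge all three.

Run:
```python
from h import *
im=imaging.grab_frame("top")[:,:,::-1]
s=imaging.grab_frame("side")[:,:,::-1]
def crop(im,x,y,w,h,k):
    c=cv2.resize(im[y:y+h,x:x+w],None,fx=k,fy=k,interpolation=cv2.INTER_CUBIC)
    for i in range(0,w,10): cv2.line(c,(i*k,0),(i*k,4 if i%50 else 9),(0,0,255),1)
    for i in range(0,h,10): cv2.line(c,(0,i*k),(4 if i%50 else 9,i*k),(0,0,255),1)
    return c
# 4 panels 400x300: 100x75 orig at x4... 
P=[crop(im,335,210,100,75,4),crop(im,210,160,100,75,4),crop(im,110,200,100,75,4),crop(s,205,330,120,90,4)[:300,:400]]
cv2.imwrite("pics/m.png",np.vstack([np.hstack(P[:2]),np.hstack(P[2:])]))
```

```text
(no output)
```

View pics/m.png

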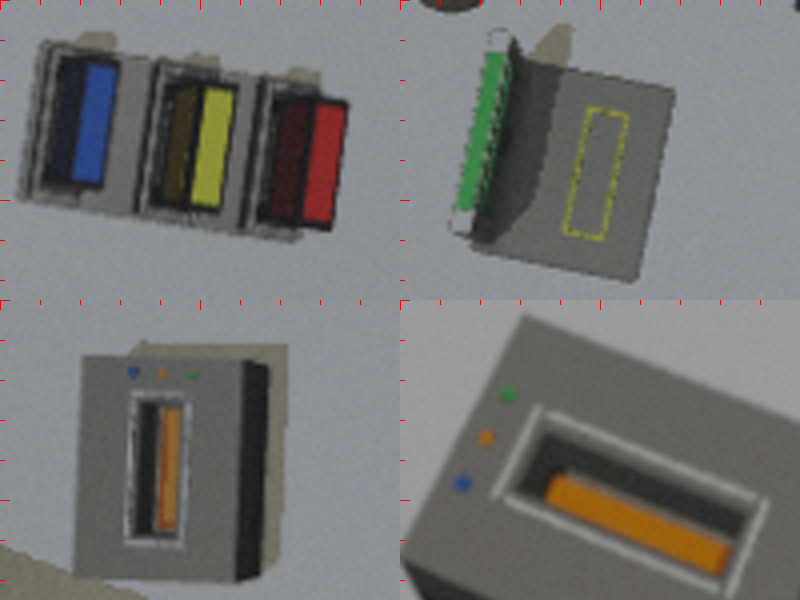

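Run:
```python
from h import *
def m(n,p,o,z):
    p=np.array(p)/4.+np.array(o)-0.375
    W=ray("top",p,z); c=W.mean(0)
    e=[np.linalg.norm(W[i]-W[(i+1)%4]) for i in range(4)]
    l=(W[0]+W[1]-W[2]-W[3]); a=np.degrees(np.arctan2(l[1],l[0]))
    print(n,np.round(c,1),"edges",np.round(e,1),"long-axis deg",round(a,2))
m("blue",[(88,62),(118,65),(102,188),(73,183)],(335,210),121)
m("yel",[(206,86),(236,90),(220,210),(191,206)],(335,210),121)
m("rack",[(40,42),(345,85),(297,240),(18,200)],(335,210),32)
m("outline",[(190,107),(229,113),(205,241),(163,234)],(210,160),12)
m("slot white",[(128,93),(191,92),(185,247),(124,243)],(110,200),80)
m("slot black",[(138,100),(182,102),(178,240),(134,237)],(110,200),80)
m("docktop",[(82,57),(242,61),(238,282),(75,277)],(110,200),80)
ci=imaging.camera_info("wrist");s=monitor.sense()
from scipy.spatial.transform import Rotation as Ro
T=Ro.from_euler("xyz",s["tcp_rot"]).as_matrix()
print(T.round(3)); C=-np.array(ci["R"]).T@np.array(ci["t"]).ravel()
print("cam in tool",T.T@(C-s["eef_pos"]),"\n",(np.array(ci["R"])@T).round(3), np.round(ci["mtx"],0))
```

```text
blue [ 503.3 -220.6  121. ] edges [19.5 79.6 18.9 78.2] long-axis deg -6.45
yel [ 490.1 -297.3  121. ] edges [19.7 77.8 19.  77.7] long-axis deg -6.85
rack [ 493.5 -294.    32. ] edges [216.4 113.3 196.5 110.3] long-axis deg -12.1
outline [602.8  42.2  12. ] edges [28.  92.3 30.  92. ] long-axis deg -9.48
slot white [484.8 330.3  80. ] edges [ 42.8 103.2  41.4 100.1] long-axis deg 0.86
slot black [484.1 329.5  80. ] edges [30.  91.9 29.9 91.4] long-axis deg 1.07
docktop [484.6 329.   80. ] edges [109.1 146.9 110.2 147.1] long-axis deg 1.3
[[-0.926  0.377 -0.   ]
 [ 0.377  0.926 -0.001]
 [ 0.    -0.001 -1.   ]]
cam in tool [  72.23390335    0.28711271 -142.95750291] 
 [[ 0.     1.     0.   ]
 [-0.959  0.    -0.284]
 [-0.284 -0.     0.959]] [[341.   0. 277.]
 [  0. 341. 207.]
 [  0.   0.   1.]]
```

```bash
cat > go.py <<'E'
import sys
from h import *
from scipy.spatial.transform import Rotation as Ro
def go(x,y,z,yaw):
    s=monitor.sense();T=Ro.from_euler("xyz",s["tcp_rot"])
    G=Ro.from_euler("xyz",[np.pi,0,np.radians(yaw)])
    d=T.inv().apply(np.array([x,y,z])-s["eef_pos"])/50; w=(T.inv()*G).as_rotvec()*180/np.pi/6
    print("t",round(s["clock"],2),"eef",s["eef_pos"].round(1),"rot",np.degrees(s["tcp_rot"]).round(2),"F",s["contact_force"].round(1),"g",round(s["grasp_force"],1),"op",round(s["opening"],3),"q",s["qpos"].round(2))
    print("xyz",d.round(3),"a",w.round(3))
if __name__=="__main__": go(*map(float,sys.argv[1:]))
E
python3 go.py 503.3 -220.6 280 173.3
```

```text
t 0.2 eef [235.7 578.6 230.8] rot [-179.95   -0.    157.83] F [-0.2 -0.5 -0.3] g 0.0 op 1.003 q [ 1.18  0.35  1.63  0.    1.16 -0.  ]
xyz [-10.987 -12.784  -0.973] a [-8.000e-03 -1.000e-03 -2.578e+00]
```

Request:
drive_tool(plan=[{"x":-10.99,"y":-12.78,"z":-0.97,"az":-2.58,"hand":50},{"x":-10.99,"y":-12.78,"z":-0.97,"az":-2.58,"hand":50},{"x":-10.99,"y":-12.78,"z":-0.97,"az":-2.58,"hand":50},{"x":-10.99,"y":-12.78,"z":-0.97,"az":-2.58,"hand":50},{"x":-10.99,"y":-12.78,"z":-0.97,"az":-2.58,"hand":50},{"x":-10.99,"y":-12.78,"z":-0.97,"az":-2.58,"hand":50},{"x":-10.99,"y":-12.78,"z":-0.97,"az":-2.58,"hand":50},{"x":-10.99,"y":-12.78,"z":-0.97,"az":-2.58,"hand":50}])

```text
invalid input
```

```bash
python3 go.py 503.3 -220.6 280 173.3
```

```text
t 0.2 eef [235.7 578.6 230.8] rot [-179.95   -0.    157.83] F [-0.2 -0.5 -0.3] g 0.0 op 1.003 q [ 1.18  0.35  1.63  0.    1.16 -0.  ]
xyz [-10.987 -12.784  -0.973] a [-8.000e-03 -1.000e-03 -2.578e+00]
```

Request:
drive_tool(plan=[{"x":-10.99,"y":-12.78,"z":-0.97,"ax":0,"ay":0,"az":-2.58,"hand":50},{"x":-10.99,"y":-12.78,"z":-0.97,"ax":0,"ay":0,"az":-2.58,"hand":50},{"x":-10.99,"y":-12.78,"z":-0.97,"ax":0,"ay":0,"az":-2.58,"hand":50},{"x":-10.99,"y":-12.78,"z":-0.97,"ax":0,"ay":0,"az":-2.58,"hand":50},{"x":-10.99,"y":-12.78,"z":-0.97,"ax":0,"ay":0,"az":-2.58,"hand":50},{"x":-10.99,"y":-12.78,"z":-0.97,"ax":0,"ay":0,"az":-2.58,"hand":50},{"x":-10.99,"y":-12.78,"z":-0.97,"ax":0,"ay":0,"az":-2.58,"hand":50},{"x":-10.99,"y":-12.78,"z":-0.97,"ax":0,"ay":0,"az":-2.58,"hand":50}])

```text
clock: 1.0
eef_pos: [362.8, 198.3, 254.5]
tcp_rot: [3.141, 0.001, 3.025]
contact_force: [0.6, -0.5, 0.6]
opening: 0.589
grasp_force: 0.0
```

```bash
python3 go.py 503.3 -220.6 280 173.3
```

```text
t 1.0 eef [362.8 198.3 254.5] rot [1.7998e+02 3.0000e-02 1.7334e+02] F [ 0.6 -0.5  0.6] g 0.0 op 0.589 q [ 0.5  -0.01  2.03 -0.    1.13 -0.96]
xyz [-3.762 -7.997 -0.509] a [0.003 0.006 0.007]
```

Request:
drive_tool(plan=[{"x":-3.7,"y":-7.9,"z":-0.5,"ax":0,"ay":0,"az":0,"hand":50},{"x":-3.7,"y":-7.9,"z":-0.5,"ax":0,"ay":0,"az":0,"hand":50},{"x":-3.7,"y":-7.9,"z":-0.5,"ax":0,"ay":0,"az":0,"hand":50},{"x":-3.7,"y":-7.9,"z":-0.5,"ax":0,"ay":0,"az":0,"hand":50},{"x":-3.7,"y":-7.9,"z":-0.5,"ax":0,"ay":0,"az":0,"hand":50},{"x":-3.7,"y":-7.9,"z":-0.5,"ax":0,"ay":0,"az":0,"hand":50},{"x":-3.7,"y":-7.9,"z":-0.5,"ax":0,"ay":0,"az":0,"hand":50},{"x":-3.7,"y":-7.9,"z":-0.5,"ax":0,"ay":0,"az":0,"hand":50}])

```text
clock: 1.8
eef_pos: [489.0, -180.9, 277.3]
tcp_rot: [3.142, 0.0, 3.025]
contact_force: [0.4, 0.7, -0.3]
opening: 0.59
grasp_force: 0.0
```

```bash
python3 go.py 503.3 -220.6 280 173.3
```

```text
t 1.8 eef [ 489.  -180.9  277.3] rot [1.8000e+02 2.0000e-02 1.7329e+02] F [ 0.4  0.7 -0.3] g 0.0 op 0.59 q [-0.36  0.15  1.8   0.    1.19 -1.81]
xyz [-0.377 -0.754 -0.053] a [ 0.001  0.003 -0.001]
```

Request:
drive_tool(plan=[{"x":-0.32,"y":-0.65,"z":0,"ax":0,"ay":0,"az":0,"hand":50},{"x":-0.32,"y":-0.65,"z":0,"ax":0,"ay":0,"az":0,"hand":50},{"x":-0.32,"y":-0.65,"z":0,"ax":0,"ay":0,"az":0,"hand":50},{"x":-0.32,"y":-0.65,"z":0,"ax":0,"ay":0,"az":0,"hand":50}])

```text
clock: 2.2
eef_pos: [500.4, -211.9, 276.9]
tcp_rot: [3.141, -0.001, 3.025]
contact_force: [-0.3, -0.4, -0.2]
opening: 0.586
grasp_force: 0.0
```

```bash
python3 go.py 503.3 -220.6 280 173.3
python3 - <<'E'
from h import *
import pickle
ci=imaging.camera_info("wrist");im=imaging.grab_frame("wrist")[:,:,::-1]
pickle.dump(ci,open("ci1.pkl","wb"))
P=np.array([[503,-220.6,121]]);print(proj("wrist",P,ci))
cv2.imwrite("pics/w1.png",cv2.resize(im,(800,600),interpolation=cv2.INTER_CUBIC))
E
```

```text
t 2.2 eef [ 500.4 -211.9  276.9] rot [ 1.7997e+02 -5.0000e-02  1.7334e+02] F [-0.3 -0.4 -0.2] g 0.0 op 0.586 q [-0.4   0.18  1.76  0.    1.2  -1.86]
xyz [-0.077 -0.166 -0.063] a [ 0.005 -0.008  0.007]
[[267.49596633 193.83692499]]
```

View pics/w1.png

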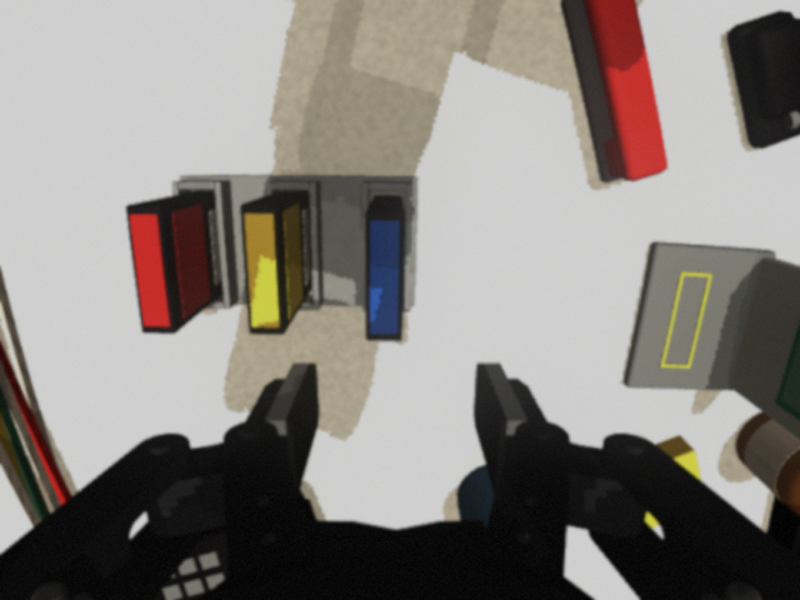

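The wrist view shows the top face of the blue cartridge at about (366–404, 218–338), nearly square to the fingers. The reader outline is at (661–712, 272–368).

```bash
cat > mm.py <<'E'
from h import *
def m(n,p,z,ci,cam="wrist"):
    p=(np.array(p)+.5)*0.7-.5
    W=ray(cam,p,z,ci); c=W.mean(0)
    e=[np.linalg.norm(W[i]-W[(i+1)%4]) for i in range(4)]
    l=(W[0]+W[1]-W[2]-W[3]); a=np.degrees(np.arctan2(l[1],l[0]))
    print(n,np.round(c,1),"edges",np.round(e,1),"long-axis deg",round((a+90)%180-90,2))
E
python3 - <<'E'
from mm import *; import pickle
ci=pickle.load(open("ci1.pkl","rb"))
m("blue",[(369,218),(404,218),(402,338),(366,338)],121,ci)
m("yel",[(244,209),(281,209),(285,331),(250,331)],121,ci)
m("red",[(129,208),(166,208),(178,330),(142,330)],121,ci)
m("outline",[(683,272),(712,274),(687,368),(661,366)],12,ci)
E
python3 go.py 502 -220 90 173.3
```

```text
blue [ 505.1 -219.1  121. ] edges [21.5 78.6 23.7 78.7] long-axis deg -8.17
yel [ 491.  -294.4  121. ] edges [23.  79.6 23.4 79.9] long-axis deg -8.59
red [ 481.5 -366.9  121. ] edges [24.2 80.7 25.2 81.3] long-axis deg -8.62
outline [603.3  44.6  12. ] edges [28.4 92.2 26.8 91.2] long-axis deg -10.89
t 2.25 eef [ 500.5 -211.7  277. ] rot [ 1.7998e+02 -3.0000e-02  1.7337e+02] F [ 0.4 -0.1 -0.1] g 0.0 op 0.584 q [-0.4   0.18  1.76  0.    1.2  -1.86]
xyz [-0.051 -0.162  3.74 ] a [ 0.004 -0.005  0.012]
```

```bash
python3 go.py 504 -220 85 171.5
```

```text
t 2.25 eef [ 500.5 -211.7  277. ] rot [ 1.7998e+02 -3.0000e-02  1.7337e+02] F [ 0.4 -0.1 -0.1] g 0.0 op 0.584 q [-0.4   0.18  1.76  0.    1.2  -1.86]
xyz [-0.091 -0.158  3.84 ] a [ 0.004 -0.006  0.312]
```

Request:
drive_tool(plan=[{"x":-0.09,"y":-0.16,"z":0.2,"ax":0,"ay":0,"az":0.31,"hand":50},{"x":-0.09,"y":-0.16,"z":0.8,"ax":0,"ay":0,"az":0.31,"hand":50},{"x":-0.09,"y":-0.16,"z":1.4,"ax":0,"ay":0,"az":0.31,"hand":50},{"x":-0.09,"y":-0.16,"z":2.0,"ax":0,"ay":0,"az":0.31,"hand":50},{"x":-0.09,"y":-0.16,"z":2.6,"ax":0,"ay":0,"az":0.31,"hand":50},{"x":-0.09,"y":-0.16,"z":3.2,"ax":0,"ay":0,"az":0.31,"hand":50},{"x":-0.09,"y":-0.16,"z":3.6,"ax":0,"ay":0,"az":0.31,"hand":50},{"x":-0.09,"y":-0.16,"z":3.84,"ax":0,"ay":0,"az":0.31,"hand":50}])

```text
clock: 3.05
eef_pos: [503.5, -220.5, 83.0]
tcp_rot: [3.141, -0.002, 2.992]
contact_force: [-0.4, -0.3, 0.0]
opening: 0.586
grasp_force: 0.0
```

```bash
python3 - <<'E'
from h import *
im=imaging.grab_frame("wrist")[:,:,::-1]
cv2.imwrite("pics/w2.png",cv2.resize(im,(560,420)))
E
python3 go.py 504 -220 85 171.5
```

```text
t 3.1 eef [ 503.1 -220.4   82.1] rot [179.95  -0.2  171.45] F [-0.8  0.1 -0.9] g 0.0 op 0.587 q [-0.42  0.43  1.91 -0.    0.8  -1.84]
xyz [-0.017  0.01  -0.058] a [ 0.009 -0.034 -0.008]
```

View pics/w2.png

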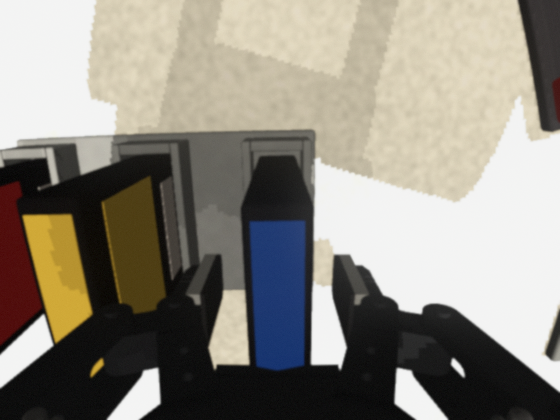

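The blue cartridge sits centred between the fingers, with the near edge of its top at row 207. I'll close on it.

Request:
drive_tool(plan=[{"x":0,"y":0,"z":0,"ax":0,"ay":0,"az":0,"hand":15},{"x":0,"y":0,"z":0,"ax":0,"ay":0,"az":0,"hand":15},{"x":0,"y":0,"z":0,"ax":0,"ay":0,"az":0,"hand":15},{"x":0,"y":0,"z":0,"ax":0,"ay":0,"az":0,"hand":15},{"x":0,"y":0,"z":0,"ax":0,"ay":0,"az":0,"hand":15},{"x":0,"y":0,"z":0,"ax":0,"ay":0,"az":0,"hand":15},{"x":0,"y":0,"z":0,"ax":0,"ay":0,"az":0,"hand":15},{"x":0,"y":0,"z":0,"ax":0,"ay":0,"az":0,"hand":15}], grip_force=70)

```text
clock: 3.9
eef_pos: [505.0, -221.5, 86.0]
tcp_rot: [-3.141, 0.001, 2.992]
contact_force: [-1.8, 1.0, 6.9]
opening: 0.272
grasp_force: 69.2
```

```bash
python3 go.py 504 -220 282 171.5
```

```text
t 3.9 eef [ 505.  -221.5   86. ] rot [-1.7998e+02  8.0000e-02  1.7145e+02] F [-1.8  1.   6.9] g 69.2 op 0.272 q [-0.42  0.42  1.91  0.    0.81 -1.84]
xyz [ 0.02   0.026 -3.919] a [-0.003  0.013 -0.008]
```

Request:
drive_tool(plan=[{"x":0,"y":0,"z":-0.3,"ax":0,"ay":0,"az":0,"hand":15},{"x":0,"y":0,"z":-0.8,"ax":0,"ay":0,"az":0,"hand":15},{"x":0,"y":0,"z":-1.4,"ax":0,"ay":0,"az":0,"hand":15},{"x":0,"y":0,"z":-2.0,"ax":0,"ay":0,"az":0,"hand":15},{"x":0,"y":0,"z":-2.6,"ax":0,"ay":0,"az":0,"hand":15},{"x":0,"y":0,"z":-3.2,"ax":0,"ay":0,"az":0,"hand":15},{"x":0,"y":0,"z":-3.7,"ax":0,"ay":0,"az":0,"hand":15},{"x":0,"y":0,"z":-3.9,"ax":0,"ay":0,"az":0,"hand":15}])

```text
clock: 4.7
eef_pos: [505.4, -221.7, 282.8]
tcp_rot: [-3.141, 0.004, 2.993]
contact_force: [0.9, -0.1, -1.3]
opening: 0.27
grasp_force: 68.6
```

```bash
python3 go.py 603 43.4 282 169.8
python3 - <<'E'
from h import *
im=imaging.grab_frame("wrist")[:,:,::-1]
cv2.imwrite("pics/w3.png",cv2.resize(im[120:420,140:440],(600,600),interpolation=cv2.INTER_CUBIC))
E
```

```text
t 4.7 eef [ 505.4 -221.7  282.8] rot [-179.94    0.21  171.46] F [ 0.9 -0.1 -1.3] g 68.6 op 0.27 q [-0.42  0.19  1.74 -0.    1.21 -1.84]
xyz [-1.144  5.533  0.014] a [-0.009  0.035  0.276]
```

View pics/w3.png

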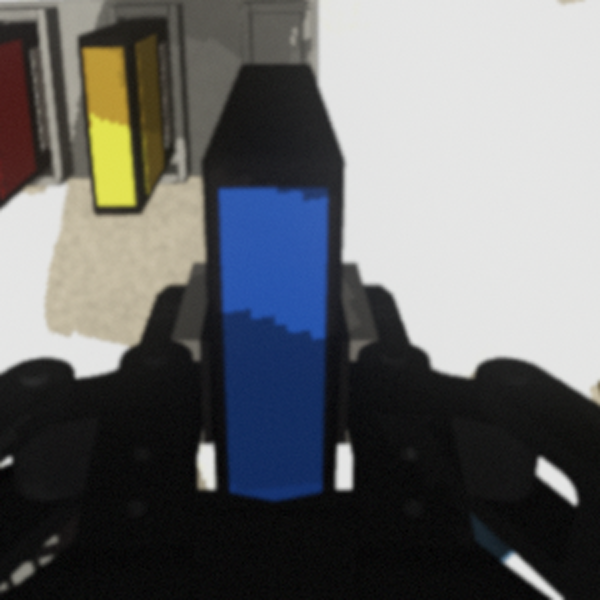

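The cartridge is held squarely. Its near top edge runs from (204,163) to (343,163) in the crop and its near bottom edge from (245,65) to (308,65). From these I'll work out its pose in the grip.

```bash
python3 - <<'E'
from h import *
from scipy.spatial.transform import Rotation as Ro
ci=imaging.camera_info("wrist");s=monitor.sense();T=Ro.from_euler("xyz",s["tcp_rot"])
p=lambda a:np.array([(140+(x+.5)/2-.5,120+(y+.5)/2-.5) for x,y in a])
def tool(a,z):
    # intersect with plane tool z: use equivalent camera in tool frame
    M=T.as_matrix();R=np.array(ci["R"]);t=np.array(ci["t"]).ravel()
    c2=dict(ci);c2["R"]=R@M;c2["t"]=R@s["eef_pos"]+t
    return ray("wrist",p(a),z,c2).round(1).tolist()
for zt in(-33,-35,-37):
    print(zt,tool([(204,163),(343,163)],zt),"strip",tool([(217,187),(329,187)],zt),"bottom",tool([(245,65),(308,65)],zt+115))
E
python3 go.py 603 43.4 282 169.8
```

```text
-33 [[41.7, -11.6, -33.0], [41.7, 11.7, -33.0]] strip [[37.5, -9.5, -33.0], [37.5, 9.5, -33.0]] bottom [[43.3, -9.5, 82.0], [43.3, 11.3, 82.0]]
-35 [[42.2, -11.3, -35.0], [42.2, 11.5, -35.0]] strip [[38.1, -9.3, -35.0], [38.1, 9.3, -35.0]] bottom [[43.6, -9.4, 80.0], [43.6, 11.2, 80.0]]
-37 [[42.8, -11.1, -37.0], [42.8, 11.3, -37.0]] strip [[38.7, -9.1, -37.0], [38.7, 9.2, -37.0]] bottom [[43.8, -9.3, 78.0], [43.8, 11.1, 78.0]]
t 4.75 eef [ 505.5 -221.8  283. ] rot [-179.94    0.23  171.45] F [0.1 0.1 0.2] g 68.6 op 0.268 q [-0.42  0.19  1.73 -0.    1.21 -1.84]
xyz [-1.14   5.535  0.019] a [-0.01   0.038  0.276]
```

Request:
drive_tool(plan=[{"x":-1.14,"y":5.53,"z":0,"ax":0,"ay":0,"az":0.27,"hand":15},{"x":-1.14,"y":5.53,"z":0,"ax":0,"ay":0,"az":0.27,"hand":15},{"x":-1.14,"y":5.53,"z":0,"ax":0,"ay":0,"az":0.27,"hand":15},{"x":-1.14,"y":5.53,"z":0,"ax":0,"ay":0,"az":0.27,"hand":15},{"x":-1.14,"y":5.53,"z":0,"ax":0,"ay":0,"az":0.27,"hand":15},{"x":-1.14,"y":5.53,"z":0,"ax":0,"ay":0,"az":0.27,"hand":15},{"x":-1.14,"y":5.53,"z":0,"ax":0,"ay":0,"az":0.27,"hand":15},{"x":-1.14,"y":5.53,"z":0,"ax":0,"ay":0,"az":0.27,"hand":15}])

```text
clock: 5.55
eef_pos: [601.2, 44.1, 278.4]
tcp_rot: [-3.141, -0.002, 2.966]
contact_force: [-0.1, -0.5, -2.2]
opening: 0.27
grasp_force: 69.2
```

```bash
python3 go.py 603 43 137.5 170
python3 - <<'E'
from h import *
imaging.grab_frame("side")
E
python3 go.py 603 43 137.5 170
```

```text
t 5.55 eef [601.2  44.1 278.4] rot [-1.7994e+02 -1.4000e-01  1.6994e+02] F [-0.1 -0.5 -2.2] g 69.2 op 0.27 q [ 0.07  0.28  1.63 -0.    1.24 -1.32]
xyz [-0.046 -0.012  2.818] a [-0.01  -0.024 -0.01 ]
t 5.6 eef [601.1  43.3 278.8] rot [-1.7994e+02 -1.2000e-01  1.6987e+02] F [-0.9 -0.8 -1.2] g 69.2 op 0.273 q [ 0.07  0.28  1.63 -0.    1.24 -1.32]
xyz [-0.044  0.004  2.825] a [-0.01  -0.02  -0.022]
```

Request:
drive_tool(plan=[{"x":-0.04,"y":0,"z":0.6,"ax":0,"ay":0,"az":0,"hand":15},{"x":-0.04,"y":0,"z":1.2,"ax":0,"ay":0,"az":0,"hand":15},{"x":-0.04,"y":0,"z":1.8,"ax":0,"ay":0,"az":0,"hand":15},{"x":-0.04,"y":0,"z":2.3,"ax":0,"ay":0,"az":0,"hand":15},{"x":-0.04,"y":0,"z":2.6,"ax":0,"ay":0,"az":0,"hand":15},{"x":-0.04,"y":0,"z":2.82,"ax":0,"ay":0,"az":0,"hand":15},{"x":-0.04,"y":0,"z":2.82,"ax":0,"ay":0,"az":0,"hand":15},{"x":-0.04,"y":0,"z":2.82,"ax":0,"ay":0,"az":0,"hand":15}])

```text
clock: 6.4
eef_pos: [604.4, 43.0, 139.9]
tcp_rot: [3.141, 0.001, 2.964]
contact_force: [0.5, 0.4, -1.2]
opening: 0.272
grasp_force: 69.2
```

Request:
drive_tool(plan=[{"x":0,"y":0,"z":0,"ax":0,"ay":0,"az":0,"hand":15},{"x":0,"y":0,"z":0,"ax":0,"ay":0,"az":0,"hand":15},{"x":0,"y":0,"z":0,"ax":0,"ay":0,"az":0,"hand":15},{"x":0,"y":0,"z":0,"ax":0,"ay":0,"az":0,"hand":15},{"x":0,"y":0,"z":0,"ax":0,"ay":0,"az":0,"hand":15},{"x":0,"y":0,"z":0,"ax":0,"ay":0,"az":0,"hand":15},{"x":0,"y":0,"z":0,"ax":0,"ay":0,"az":0,"hand":15},{"x":0,"y":0,"z":0,"ax":0,"ay":0,"az":0,"hand":15}])

```text
clock: 7.2
eef_pos: [603.9, 43.3, 139.1]
tcp_rot: [-3.142, -0.0, 2.964]
contact_force: [0.1, 1.0, -1.5]
opening: 0.27
grasp_force: 69.2
```

```bash
python3 go.py 603 43 137.5 170
python3 - <<'E'
from h import *
t=imaging.grab_frame("top")[:,:,::-1]; s=imaging.grab_frame("side")[:,:,::-1]
a=cv2.resize(t[150:250,200:300],(400,400),interpolation=cv2.INTER_CUBIC)
b=cv2.resize(s[150:300,190:340],(400,400),interpolation=cv2.INTER_CUBIC)
cv2.imwrite("pics/v.png",np.hstack([a,b]))
E
```

```text
t 7.2 eef [603.9  43.3 139.1] rot [-180.     -0.    169.84] F [ 0.1  1.  -1.5] g 69.2 op 0.27 q [ 0.07  0.42  1.76  0.    0.96 -1.32]
xyz [ 0.016 -0.009  0.032] a [-0.    -0.001 -0.027]
```

View pics/v.png

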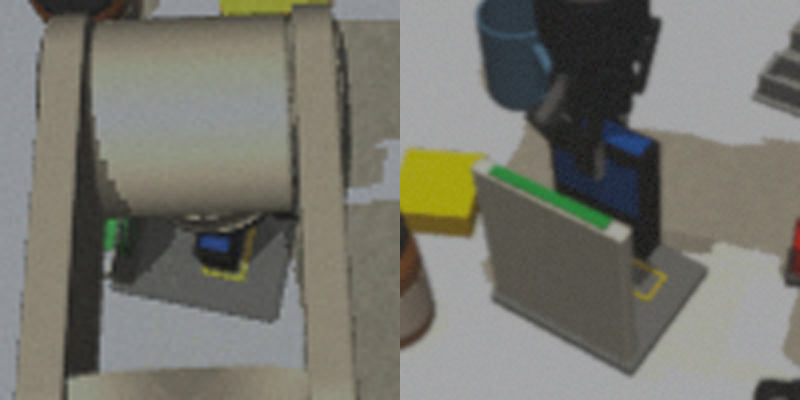

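The cartridge hovers upright over the yellow outline, square to the panel and level with the window. I'll hold it a little longer, then lift.

Request:
drive_tool(plan=[{"x":0,"y":0,"z":0,"ax":0,"ay":0,"az":0,"hand":15},{"x":0,"y":0,"z":0,"ax":0,"ay":0,"az":0,"hand":15},{"x":0,"y":0,"z":0,"ax":0,"ay":0,"az":0,"hand":15},{"x":0,"y":0,"z":0,"ax":0,"ay":0,"az":0,"hand":15},{"x":0,"y":0,"z":0,"ax":0,"ay":0,"az":0,"hand":15},{"x":0,"y":0,"z":0,"ax":0,"ay":0,"az":0,"hand":15},{"x":0,"y":0,"z":0,"ax":0,"ay":0,"az":0,"hand":15},{"x":0,"y":0,"z":0,"ax":0,"ay":0,"az":0,"hand":15}])

```text
clock: 8.1
eef_pos: [603.9, 43.3, 139.1]
tcp_rot: [3.142, -0.0, 2.964]
contact_force: [-0.4, 0.5, -2.2]
opening: 0.27
grasp_force: 69.2
```

Request:
drive_tool(plan=[{"x":0,"y":0,"z":-0.5,"ax":0,"ay":0,"az":0,"hand":15},{"x":0,"y":0,"z":-1.2,"ax":0,"ay":0,"az":0,"hand":15},{"x":0,"y":0,"z":-1.9,"ax":0,"ay":0,"az":0,"hand":15},{"x":0,"y":0,"z":-2.5,"ax":0,"ay":0,"az":0,"hand":15},{"x":0,"y":0,"z":-2.9,"ax":0,"ay":0,"az":0,"hand":15},{"x":0,"y":0,"z":-3.0,"ax":0,"ay":0,"az":0,"hand":15}])

```text
clock: 8.7
eef_pos: [605.1, 43.4, 291.9]
tcp_rot: [3.141, 0.004, 2.964]
contact_force: [-0.5, -0.5, -1.8]
opening: 0.272
grasp_force: 69.2
```

```bash
python3 go.py 484.4 329.7 285 181.1
```

```text
t 8.7 eef [605.1  43.4 291.9] rot [179.94   0.24 169.84] F [-0.5 -0.5 -1.8] g 69.2 op 0.272 q [ 0.07  0.27  1.61  0.    1.26 -1.32]
xyz [3.386 5.211 0.129] a [ 0.006  0.041 -1.877]
```

Request:
drive_tool(plan=[{"x":3.39,"y":5.21,"z":0.1,"ax":0,"ay":0,"az":-1.88,"hand":15},{"x":3.39,"y":5.21,"z":0.1,"ax":0,"ay":0,"az":-1.88,"hand":15},{"x":3.39,"y":5.21,"z":0.1,"ax":0,"ay":0,"az":-1.88,"hand":15},{"x":3.39,"y":5.21,"z":0.1,"ax":0,"ay":0,"az":-1.88,"hand":15},{"x":3.39,"y":5.21,"z":0.1,"ax":0,"ay":0,"az":-1.88,"hand":15},{"x":3.39,"y":5.21,"z":0.1,"ax":0,"ay":0,"az":-1.88,"hand":15},{"x":3.39,"y":5.21,"z":0.1,"ax":0,"ay":0,"az":-1.88,"hand":15},{"x":3.39,"y":5.21,"z":0.1,"ax":0,"ay":0,"az":-1.88,"hand":15}])

```text
clock: 9.5
eef_pos: [481.8, 330.8, 282.9]
tcp_rot: [-3.141, -0.001, -3.119]
contact_force: [-0.3, -0.9, -1.2]
opening: 0.274
grasp_force: 69.6
```

Request:
drive_tool(plan=[{"x":0,"y":0,"z":0,"ax":0,"ay":0,"az":0,"hand":15},{"x":0,"y":0,"z":0,"ax":0,"ay":0,"az":0,"hand":15},{"x":0,"y":0,"z":0,"ax":0,"ay":0,"az":0,"hand":15},{"x":0,"y":0,"z":0,"ax":0,"ay":0,"az":0,"hand":15}])

```text
clock: 9.9
eef_pos: [483.6, 328.6, 284.2]
tcp_rot: [-3.142, 0.0, -3.124]
contact_force: [0.1, -0.5, -1.7]
opening: 0.275
grasp_force: 69.6
```

```bash
python3 go.py 484.4 329.7 285 181.1
python3 - <<'E'
from h import *; import pickle
s=monitor.sense();ci=imaging.camera_info("wrist");im=imaging.grab_frame("wrist")[:,:,::-1]
pickle.dump((s,ci),open("ci2.pkl","wb"))
cv2.imwrite("pics/w4.png",cv2.resize(im,(800,600),interpolation=cv2.INTER_CUBIC))
E
```

```text
t 9.9 eef [483.6 328.6 284.2] rot [-1.8000e+02  1.0000e-02 -1.7897e+02] F [ 0.1 -0.5 -1.7] g 69.6 op 0.275 q [ 0.59  0.24  1.66 -0.    1.23 -0.99]
xyz [-0.017  0.022 -0.016] a [-0.001  0.001 -0.012]
```

View pics/w4.png

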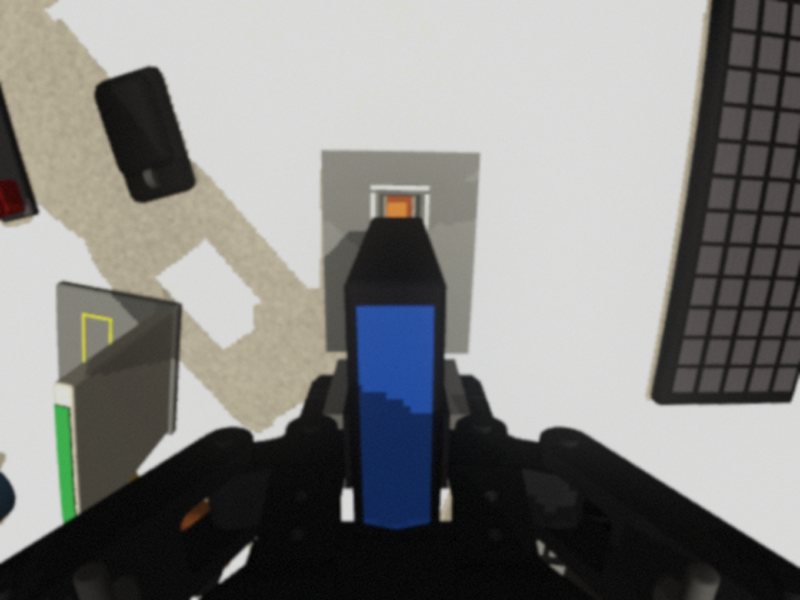

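The wrist view shows the dock top with corners at about (321,150), (480,153), (468,353) and (327,352). The near white line of the slot runs from (371,186) to (429,187), and the cartridge hangs square above it.

Run:
```python
from mm import *; import pickle
s,ci=pickle.load(open("ci2.pkl","rb"))
m("dock",[(321,150),(480,153),(468,353),(327,352)],80,ci)
q=lambda p,z:ray("wrist",(np.array(p)+.5)*.7-.5,z,ci).round(1).tolist()
print("dockcorners",q([(321,150),(480,153),(468,353),(327,352)],80))
print("white near outer",q([(370,185),(430,186)],80),"inner",q([(376,192),(424,193)],80))
ctop=s["eef_pos"][2]+35
print("cart top near",q([(347,287),(443,287)],ctop),"bottom near",q([(374,218),(421,218)],ctop-115))
```

```text
dock [484.8 331.1  80. ] edges [109.8 149.  109.  150.1] long-axis deg 0.27
dockcorners [[410.0, 275.8, 80.0], [410.0, 385.6, 80.0], [559.0, 385.9, 80.0], [560.1, 276.9, 80.0]]
white near outer [[433.4, 309.8, 80.0], [433.3, 351.8, 80.0]] inner [[438.2, 314.0, 80.0], [438.2, 347.7, 80.0]]
cart top near [[441.4, 316.8, 319.2], [441.0, 338.9, 319.2]] bottom near [[440.4, 318.0, 204.2], [440.0, 339.5, 204.2]]
```

```bash
python3 go.py 484.7 331 172 180.7
```

```text
t 9.95 eef [483.5 328.8 284.2] rot [-1.8000e+02  1.0000e-02 -1.7896e+02] F [-0.7  0.3 -2.3] g 69.6 op 0.269 q [ 0.59  0.24  1.66 -0.    1.23 -0.99]
xyz [-0.025  0.043  2.244] a [-0.     0.001  0.057]
```

Request:
drive_tool(plan=[{"x":-0.025,"y":0.044,"z":0.4,"ax":0,"ay":0,"az":0.06,"hand":15},{"x":-0.025,"y":0.044,"z":0.9,"ax":0,"ay":0,"az":0.06,"hand":15},{"x":-0.025,"y":0.044,"z":1.4,"ax":0,"ay":0,"az":0.06,"hand":15},{"x":-0.025,"y":0.044,"z":1.9,"ax":0,"ay":0,"az":0.06,"hand":15},{"x":-0.025,"y":0.044,"z":2.24,"ax":0,"ay":0,"az":0.06,"hand":15},{"x":-0.025,"y":0.044,"z":2.24,"ax":0,"ay":0,"az":0.06,"hand":15},{"x":-0.025,"y":0.044,"z":2.24,"ax":0,"ay":0,"az":0.06,"hand":15},{"x":-0.025,"y":0.044,"z":2.24,"ax":0,"ay":0,"az":0.06,"hand":15}])

```text
clock: 10.75
eef_pos: [485.0, 332.2, 173.5]
tcp_rot: [3.14, 0.002, -3.129]
contact_force: [-0.1, 0.5, -0.5]
opening: 0.273
grasp_force: 69.6
```

```bash
python3 go.py 484.7 331 172 180.7
python3 - <<'E'
from h import *; import pickle
s=monitor.sense();ci=imaging.camera_info("wrist");im=imaging.grab_frame("wrist")[:,:,::-1]
sd=imaging.grab_frame("side")[:,:,::-1]
pickle.dump((s,ci),open("ci3.pkl","wb"))
a=cv2.resize(im[20:170,180:380],(800,600),interpolation=cv2.INTER_CUBIC)
cv2.imwrite("pics/w5.png",a)
cv2.imwrite("pics/s5.png",cv2.resize(sd[280:420,185:345],None,fx=4,fy=4,interpolation=cv2.INTER_CUBIC))
E
```

```text
t 10.75 eef [485.  332.2 173.5] rot [ 1.7994e+02  9.0000e-02 -1.7926e+02] F [-0.1  0.5 -0.5] g 69.6 op 0.273 q [ 0.6   0.36  1.77  0.    1.01 -0.99]
xyz [ 0.007 -0.024  0.029] a [0.01  0.016 0.007]
```

View pics/w5.png

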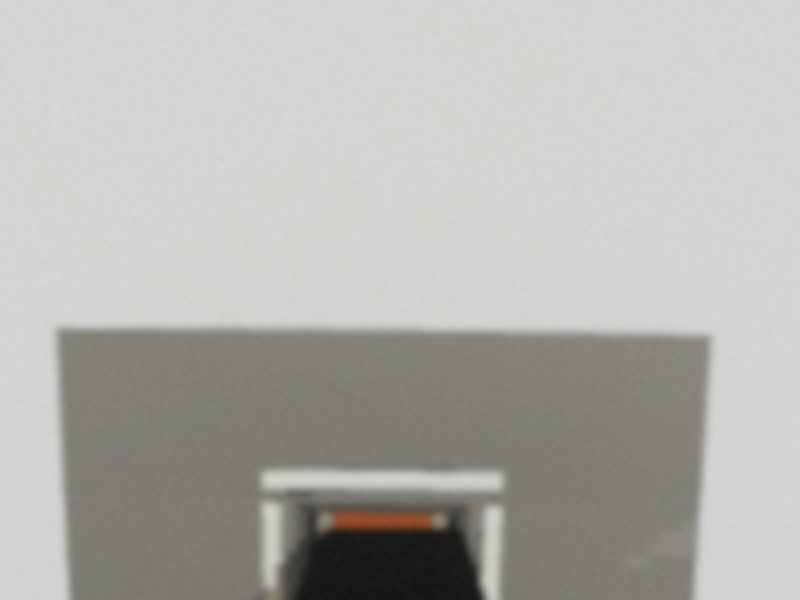

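View pics/s5.png

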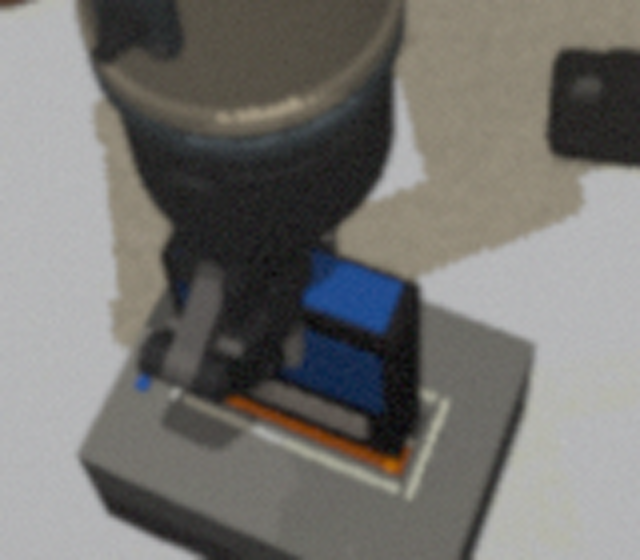

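The wrist crop shows the white slot line from (261,470) to (504,470), the near dock edge from (57,328) to (711,336), and the cartridge's lower near edge from (311,531) to (472,531). In the side view the cartridge is just above the slot and aligned with it. I have no picture views left, so I'll use numbers from here.

```bash
python3 - <<'E'
from h import *; import pickle
s,ci=pickle.load(open("ci3.pkl","rb"))
q=lambda p,z:ray("wrist",[(180+(x+.5)/4-.5,20+(y+.5)/4-.5) for x,y in p],z,ci).round(1).tolist()
print("dock near",q([(57,328),(711,336)],80))
print("white outer",q([(261,470),(504,470)],80),"inner",q([(282,491),(486,491)],80))
b=s["eef_pos"][2]-80
print("bottom",b,q([(311,531),(472,531)],b))
E
python3 go.py 484.7 331 172 180.7
```

```text
dock near [[409.8, 275.7, 80.0], [409.7, 385.6, 80.0]]
white outer [[433.2, 309.8, 80.0], [432.7, 351.5, 80.0]] inner [[436.8, 313.4, 80.0], [436.3, 348.5, 80.0]]
bottom 93.45862244194896 [[441.8, 319.1, 93.5], [441.5, 345.4, 93.5]]
t 10.85 eef [484.9 332.2 173.4] rot [ 1.7994e+02  1.0000e-01 -1.7925e+02] F [-0.2  0.7 -1.6] g 69.6 op 0.272 q [ 0.6   0.36  1.77 -0.    1.01 -0.99]
xyz [ 0.004 -0.025  0.029] a [0.011 0.016 0.009]
```

Request:
drive_tool(plan=[{"x":0,"y":-0.028,"z":0,"ax":0,"ay":0,"az":0.03,"hand":15},{"x":0,"y":-0.028,"z":0.05,"ax":0,"ay":0,"az":0.03,"hand":15},{"x":0,"y":-0.028,"z":0.12,"ax":0,"ay":0,"az":0.03,"hand":15},{"x":0,"y":-0.028,"z":0.2,"ax":0,"ay":0,"az":0.03,"hand":15},{"x":0,"y":-0.028,"z":0.27,"ax":0,"ay":0,"az":0.03,"hand":15},{"x":0,"y":-0.028,"z":0.34,"ax":0,"ay":0,"az":0.03,"hand":15},{"x":0,"y":-0.028,"z":0.4,"ax":0,"ay":0,"az":0.03,"hand":15},{"x":0,"y":-0.028,"z":0.4,"ax":0,"ay":0,"az":0.03,"hand":15}])

```text
clock: 11.65
eef_pos: [489.2, 331.8, 156.3]
tcp_rot: [3.138, 0.01, -3.131]
contact_force: [9.4, -5.3, 24.3]
opening: 0.271
grasp_force: 74.4
```

```bash
python3 go.py 484.7 330.8 105 180.6
```

```text
t 11.65 eef [489.2 331.8 156.3] rot [ 179.81    0.59 -179.37] F [ 9.4 -5.3 24.3] g 74.4 op 0.271 q [ 0.6   0.38  1.78 -0.    0.97 -0.98]
xyz [ 0.101 -0.022  1.024] a [0.032 0.098 0.005]
```

Run:
```python
from h import *
for i in range(2):
    s=monitor.sense();print(s["contact_force"].round(1),s["wrist_torque"].round(2),s["eef_pos"].round(1));imaging.grab_frame("top")
```

```text
[ 9.4 -5.3 24.3] [-1.31 -0.83  0.07] [489.2 331.8 156.3]
[ 7.6 -5.2 23.7] [-1.31 -0.85  0.13] [489.2 331.8 156.3]
```

Request:
drive_tool(plan=[{"x":0,"y":0,"z":-0.1,"ax":0,"ay":0,"az":0,"hand":15},{"x":0,"y":0,"z":-0.3,"ax":0,"ay":0,"az":0,"hand":15},{"x":0,"y":0,"z":-0.3,"ax":0,"ay":0,"az":0,"hand":15},{"x":0,"y":0,"z":-0.3,"ax":0,"ay":0,"az":0,"hand":15},{"x":0,"y":0,"z":-0.3,"ax":0,"ay":0,"az":0,"hand":15},{"x":0,"y":0,"z":-0.3,"ax":0,"ay":0,"az":0,"hand":15}])

```text
clock: 12.35
eef_pos: [483.9, 330.3, 166.6]
tcp_rot: [-3.141, -0.001, -3.131]
contact_force: [-0.3, -0.5, -1.9]
opening: 0.273
grasp_force: 70.9
```

Run:
```python
from h import *; import pickle
s=monitor.sense();print(s["contact_force"].round(1),s["wrist_torque"].round(2),s["eef_pos"].round(1),np.degrees(s["tcp_rot"]).round(2))
ci=imaging.camera_info("wrist");im=imaging.grab_frame("wrist")
pickle.dump((s,ci,im),open("w6.pkl","wb"))
g=im.astype(int).sum(2)//3
for r_ in (100,120,140,146,148,150,152,154,156,158,160,162,166,172,180,190,200): print(r_,g[r_,240:320:1].tolist() if 136<r_<170 else g[r_,236:320:3].tolist())
```

```text
[-0.3 -0.5 -1.9] [ 0.05  0.   -0.08] [483.9 330.3 166.6] [-1.7997e+02 -5.0000e-02 -1.7941e+02]
100 [211, 211, 211, 212, 211, 213, 212, 213, 213, 211, 213, 213, 212, 213, 212, 211, 212, 212, 212, 212, 213, 212, 213, 212, 212, 213, 213, 213]
120 [126, 126, 124, 127, 127, 126, 125, 126, 125, 126, 125, 126, 126, 124, 125, 126, 125, 125, 126, 127, 126, 128, 125, 129, 127, 127, 127, 127]
140 [122, 123, 123, 122, 122, 122, 128, 142, 157, 163, 166, 164, 164, 167, 166, 164, 160, 155, 154, 154, 154, 153, 154, 151, 154, 153, 153, 151, 152, 153, 154, 154, 155, 153, 152, 153, 153, 153, 154, 154, 153, 155, 154, 153, 152, 155, 151, 146, 139, 138, 140, 138, 133, 133, 134, 134, 136, 140, 146, 148, 150, 150, 151, 151, 152, 150, 149, 148, 146, 136, 126, 124, 124, 123, 123, 124, 124, 124, 125, 123]
146 [122, 122, 121, 123, 121, 123, 124, 128, 134, 137, 136, 136, 132, 120, 104, 99, 87, 72, 52, 35, 31, 29, 28, 28, 30, 30, 28, 31, 29, 30, 29, 26, 30, 28, 28, 27, 28, 29, 28, 28, 30, 27, 29, 31, 27, 30, 28, 30, 30, 30, 29, 26, 30, 40, 69, 104, 131, 137, 137, 138, 138, 139, 139, 138, 138, 139, 142, 143, 139, 
[... 3049 characters left out ...]
3, 22, 22, 21, 23, 22, 21, 22, 24, 24, 25, 23, 23, 21, 22, 20, 23, 24, 23, 23, 21, 24, 23, 24, 23, 25, 25, 23, 24, 27, 44, 73, 103, 136, 171, 196, 205, 196, 169, 140, 125, 121, 123, 124, 121, 123, 123, 124, 122, 123]
172 [118, 81, 70, 69, 102, 39, 22, 22, 23, 23, 22, 21, 20, 19, 20, 21, 22, 20, 23, 22, 23, 25, 56, 196, 161, 122, 121, 123]
180 [75, 72, 73, 69, 38, 24, 18, 21, 21, 21, 22, 19, 18, 21, 22, 19, 19, 22, 22, 20, 23, 20, 24, 93, 145, 121, 120, 122]
190 [70, 68, 69, 38, 21, 19, 21, 19, 18, 18, 16, 18, 17, 20, 19, 19, 20, 22, 18, 20, 20, 22, 21, 25, 47, 117, 120, 120]
200 [67, 68, 40, 24, 23, 22, 19, 19, 20, 20, 19, 17, 18, 18, 20, 19, 20, 19, 21, 21, 19, 24, 20, 23, 25, 46, 118, 119]
```

Run:
```python
from h import *; import pickle
s,ci,im=pickle.load(open("w6.pkl","rb"))
for a,b in((256,262),(264,272),(280,288),(289,294)): print(a,list(zip(range(126,152),im[126:152,a:b].mean(1).astype(int).tolist())))
g=im.astype(float).mean(2)
for c in(215,240,315,340): print(c,[(r_,int(g[r_,c])) for r_ in range(100,116)])
f=lambda p,z:ray("wrist",p,z,ci).round(1).tolist()
print("rows at z80:",[(v,f([(277,v)],80)[0][0]) for v in range(130,150,2)])
print("rows at z86.6:",[(v,f([(277,v)],86.6)[0][0]) for v in range(136,152,2)])
print(f([(276.4,146)],86.6),f([(277.75,146)],80))
```

```text
256 [(126, [128, 126, 118]), (127, [128, 126, 118]), (128, [128, 126, 117]), (129, [127, 125, 116]), (130, [128, 126, 117]), (131, [128, 125, 117]), (132, [128, 125, 117]), (133, [128, 126, 117]), (134, [126, 124, 116]), (135, [126, 124, 116]), (136, [127, 125, 117]), (137, [126, 124, 116]), (138, [126, 124, 116]), (139, [132, 131, 123]), (140, [157, 157, 150]), (141, [191, 192, 185]), (142, [196, 197, 191]), (143, [172, 173, 166]), (144, [128, 129, 124]), (145, [83, 82, 79]), (146, [52, 51, 49]), (147, [40, 39, 37]), (148, [37, 36, 34]), (149, [35, 34, 33]), (150, [33, 32, 31]), (151, [32, 32, 30])]
264 [(126, [128, 126, 117]), (127, [128, 126, 117]), (128, [128, 126, 118]), (129, [127, 126, 117]), (130, [128, 126, 117]), (131, [127, 126, 117]), (132, [128, 126, 117]), (133, [127, 126, 117]), (134, [127, 126, 117]), (135, [127, 125, 116]), (136, [125, 125, 116]), (137, [126, 124, 116]), (138, [125, 124, 116]), (139, [131, 130, 122]), (140, [155, 155, 148]), (141, [186, 187, 180]), (142, [179, 179, 174]), (143, [126, 127, 122]), (144, [65, 65, 62]), (145, [34, 34, 32]), (146, [30, 29
[... 1738 characters left out ...]
, 214), (102, 211), (103, 206), (104, 186), (105, 157), (106, 137), (107, 131), (108, 130), (109, 129), (110, 129), (111, 128), (112, 131), (113, 128), (114, 128), (115, 129)]
340 [(100, 213), (101, 213), (102, 213), (103, 212), (104, 196), (105, 171), (106, 146), (107, 134), (108, 132), (109, 132), (110, 131), (111, 130), (112, 129), (113, 134), (114, 132), (115, 129)]
rows at z80: [(130, 426.4), (132, 427.7), (134, 429.0), (136, 430.3), (138, 431.6), (140, 432.9), (142, 434.3), (144, 435.6), (146, 436.9), (148, 438.3)]
rows at z86.6: [(136, 429.8), (138, 431.1), (140, 432.3), (142, 433.6), (144, 434.9), (146, 436.2), (148, 437.5), (150, 438.8)]
[[436.2, 329.6, 86.6]] [[436.9, 330.5, 80.0]]
```

```bash
cat > fit.py <<'E'
from h import *; import pickle
from scipy.spatial.transform import Rotation as Ro
from scipy.optimize import least_squares
def rows(im):
    b=im[:,264:290].astype(float).mean(1); g=b.mean(1); bl=b[:,2]-b[:,0]
    # bottom near edge: bright->black transition; strip start: black->blue
    k=next(i for i in range(110,185) if g[i:i+8].max()<60); lv=g[k-3]; 
    j=k-4
    while g[j]>75: j+=1
    bot=j-1+(g[j-1]-75)/(g[j-1]-g[j])
    i=next(i for i in range(k+10,330) if bl[i]>35); st=i-1+(35-bl[i-1])/(bl[i]-bl[i-1])
    e=next((i for i in range(i+20,400) if bl[i]<25),None)
    return bot,st,e
def c2(ci,s):
    M=Ro.from_euler("xyz",s["tcp_rot"]).as_matrix();R=np.array(ci["R"])
    c=dict(ci);c["R"]=R@M;c["t"]=R@s["eef_pos"]+np.array(ci["t"]).ravel();return c
def fit(bot,st,c):
    # cart frame in tool: centre at (0,0,22.5); pivot grasp point (0,0,-19)
    def pts(p):
        th,dz=p; P=np.array([[43,0,80.],[38.5,0,-35.]])-[0,0,-19]
        return Ro.from_rotvec([0,th,0]).apply(P)+[0,0,-19+dz]
    f=lambda p:proj("wrist",pts(p),c)[:,1]-[bot,st]
    r_=least_squares(f,[0,0]);return np.degrees(r_.x[0]),r_.x[1],f([0,0])
E
python3 - <<'E'
from fit import *
s,ci,im=pickle.load(open("w6.pkl","rb"));c=c2(ci,s)
R=rows(im);print(R,fit(R[0],R[1],c)); print("before (w3)",fit(152.3,213.3,c))
E
```

```text
(np.float64(143.8199874555718), np.float64(218.0923236514523), 370) (np.float64(3.753872840367952), np.float64(-0.5205339710616245), array([ 9.27170643, -6.08110193]))
before (w3) (np.float64(0.38254084868232713), np.float64(-0.8235687551791983), array([ 0.79169388, -1.28877828]))
```

```bash
cat > go2.py <<'E'
import sys
from h import *
from scipy.spatial.transform import Rotation as Ro
def go2(x,y,zb,yaw,th):
    """bottom centre of the cartridge (tilted th deg about tool y in the grip) to x,y,zb, upright"""
    s=monitor.sense();T=Ro.from_euler("xyz",s["tcp_rot"]);t=np.radians(th)
    G=Ro.from_euler("xyz",[np.pi,0,np.radians(yaw)])*Ro.from_rotvec([0,-t,0])
    b=Ro.from_rotvec([0,t,0]).apply([0,0,99])+[0,0,-19.]
    p=np.array([x,y,zb])-G.apply(b)
    d=T.inv().apply(p-s["eef_pos"])/50; w=np.degrees((T.inv()*G).as_rotvec())/6
    cb=s["eef_pos"]+T.apply(b); tilt=np.degrees((T*Ro.from_rotvec([0,t,0])).apply([0,0,1]))[:2]
    print("t",round(s["clock"],2),"eef",s["eef_pos"].round(1),"bottom",cb.round(1),"tilt",tilt.round(2),"yaw",np.degrees(s["tcp_rot"][2]).round(2),"F",s["contact_force"].round(1),"M",s["wrist_torque"].round(2),"g",round(s["grasp_force"],1))
    print("xyz",d.round(3),"a",w.round(3))
if __name__=="__main__": go2(*map(float,sys.argv[1:]))
E
python3 go2.py 484.75 331.2 95 180.6 3.4
```

```text
t 12.4 eef [483.9 330.3 166.6] bottom [478.  330.2  86.8] tilt [-3.44 -0.06] yaw -179.42 F [-0.1  0.1 -1.2] M [ 0.02 -0.01  0.02] g 70.9
xyz [-0.039  0.018 -0.168] a [-0.005 -0.574 -0.003]
```

Request:
drive_tool(plan=[{"x":-0.04,"y":0.018,"z":-0.17,"ax":0,"ay":0,"az":0,"hand":15},{"x":-0.04,"y":0.018,"z":-0.17,"ax":0,"ay":-0.3,"az":0,"hand":15},{"x":-0.04,"y":0.018,"z":-0.17,"ax":0,"ay":-0.57,"az":0,"hand":15},{"x":-0.04,"y":0.018,"z":-0.17,"ax":0,"ay":-0.57,"az":0,"hand":15},{"x":-0.04,"y":0.018,"z":-0.17,"ax":0,"ay":-0.57,"az":0,"hand":15},{"x":-0.04,"y":0.018,"z":-0.17,"ax":0,"ay":-0.57,"az":0,"hand":15},{"x":-0.04,"y":0.018,"z":-0.17,"ax":0,"ay":-0.57,"az":0,"hand":15},{"x":-0.04,"y":0.018,"z":-0.17,"ax":0,"ay":-0.57,"az":0,"hand":15}], grip_force=110)

```text
clock: 13.2
eef_pos: [486.3, 331.3, 175.6]
tcp_rot: [-3.142, 0.059, -3.132]
contact_force: [-0.7, 0.1, -2.2]
opening: 0.266
grasp_force: 107.8
```

```bash
cat > look.py <<'E'
from fit import *
def look():
    s=monitor.sense();ci=imaging.camera_info("wrist");im=imaging.grab_frame("wrist");c=c2(ci,s)
    R=rows(im);th,dz,_=fit(R[0],R[1],c);print("rows",np.round(R[:2],2),"th",th.round(2),"dz",round(dz,2))
    T=Ro.from_euler("xyz",s["tcp_rot"]); t=np.radians(th)
    for dx,n in((43,"near"),(0,"mid"),(-43,"far")):
        b=Ro.from_rotvec([0,t,0]).apply([dx,0,99])+[0,0,-19+dz]
        print(n,"bottom edge world",(s["eef_pos"]+T.apply(b)).round(1))
    print("raw near x at zb:",ray("wrist",[(277,R[0])],(s["eef_pos"]+T.apply(b))[2],ci)[0].round(1))
    g=im.astype(float).mean(2)
    # dock near edge row & white line
    for cc in(225,240,315,330):
        col=g[:,cc]; k=next(i for i in range(40,200) if col[i]<170); print("dock edge",cc,ray("wrist",[(cc,k-(170-col[k])/(col[k-1]-col[k]))],80,ci)[0].round(1),end=" ")
    print(); 
    for r_ in range(int(R[0])-12,int(R[0])+26,3):
        q=g[r_,225:330]; br=np.where(q>150)[0]; dk=np.where(q<45)[0]
        print(r_,"white",(225+br.min(),225+br.max()) if len(br) else None,"dark",(225+dk.min(),225+dk.max()) if len(dk) else None)
    pickle.dump((s,ci,im),open("wl.pkl","wb"))
look()
E
python3 look.py; python3 go2.py 484.75 331.2 95 180.6 3.4
```

```text
rows [143.38 217.93] th 3.89 dz -0.21
near bottom edge world [441.4 330.9  96.1]
mid bottom edge world [484.4 331.3  95.8]
far bottom edge world [527.4 331.8  95.4]
raw near x at zb: [441.5 331.1  95.4]
dock edge 225 [408.4 296.6  80. ] dock edge 240 [408.6 306.5  80. ] dock edge 315 [408.3 355.7  80. ] dock edge 330 [408.3 365.6  80. ] 
131 white (np.int64(246), np.int64(307)) dark None
134 white None dark None
137 white (np.int64(246), np.int64(306)) dark None
140 white (np.int64(246), np.int64(306)) dark None
143 white (np.int64(246), np.int64(306)) dark None
146 white (np.int64(246), np.int64(306)) dark (np.int64(258), np.int64(294))
149 white (np.int64(246), np.int64(306)) dark (np.int64(257), np.int64(294))
152 white (np.int64(246), np.int64(306)) dark (np.int64(256), np.int64(295))
155 white (np.int64(301), np.int64(306)) dark (np.int64(255), np.int64(296))
158 white (np.int64(302), np.int64(306)) dark (np.int64(254), np.int64(297))
161 white (np.int64(302), np.int64(306)) dark (np.int64(254), np.int64(298))
164 white (np.int64(302), np.int64(306)) dark (np.int64(253), np.int64(299))
167 white (np.int64(302), np.int64(306)) dark (np.int64(253), np.int64(299))
t 13.25 eef [486.3 331.3 175.6] bottom [485.2 331.3  95.5] tilt [ 0.01 -0.  ] yaw -179.43 F [ 0.2 -0.4 -1.2] M [ 0.01  0.07 -0.02] g 107.8
xyz [ 0.009 -0.002  0.01 ] a [-0.001  0.001 -0.005]
```

```bash
python3 go2.py 485.2 331.3 76 180.6 3.4;python3 go2.py 485.2 331.3 45.5 180.6 3.4
```

```text
t 13.25 eef [486.3 331.3 175.6] bottom [485.2 331.3  95.5] tilt [ 0.01 -0.  ] yaw -179.43 F [ 0.2 -0.4 -1.2] M [ 0.01  0.07 -0.02] g 107.8
xyz [ 0.023 -0.     0.39 ] a [-0.001  0.001 -0.005]
t 13.25 eef [486.3 331.3 175.6] bottom [485.2 331.3  95.5] tilt [ 0.01 -0.  ] yaw -179.43 F [ 0.2 -0.4 -1.2] M [ 0.01  0.07 -0.02] g 107.8
xyz [ 0.059 -0.     0.999] a [-0.001  0.001 -0.005]
```

Request:
drive_tool(plan=[{"x":0.006,"y":0,"z":0.1,"ax":0,"ay":0,"az":0,"hand":15},{"x":0.01,"y":0,"z":0.2,"ax":0,"ay":0,"az":0,"hand":15},{"x":0.015,"y":0,"z":0.27,"ax":0,"ay":0,"az":0,"hand":15},{"x":0.018,"y":0,"z":0.32,"ax":0,"ay":0,"az":0,"hand":15},{"x":0.02,"y":0,"z":0.34,"ax":0,"ay":0,"az":0,"hand":15},{"x":0.02,"y":0,"z":0.36,"ax":0,"ay":0,"az":0,"hand":15},{"x":0.022,"y":0,"z":0.38,"ax":0,"ay":0,"az":0,"hand":15}])

```text
clock: 13.95
eef_pos: [486.2, 331.4, 156.6]
tcp_rot: [3.142, 0.06, -3.131]
contact_force: [0.3, 0.3, -0.1]
opening: 0.268
grasp_force: 108.0
```

```bash
python3 go2.py 485.2 331.3 60 180.6 3.4
```

```text
t 13.95 eef [486.2 331.4 156.6] bottom [485.1 331.4  76.5] tilt [0.02 0.  ] yaw -179.42 F [ 0.3  0.3 -0.1] M [0.01 0.02 0.03] g 108.0
xyz [ 0.018 -0.002  0.33 ] a [-0.     0.003 -0.003]
```

Request:
drive_tool(plan=[{"x":0.002,"y":0,"z":0.04,"ax":0,"ay":0,"az":0,"hand":15},{"x":0.005,"y":0,"z":0.08,"ax":0,"ay":0,"az":0,"hand":15},{"x":0.008,"y":0,"z":0.13,"ax":0,"ay":0,"az":0,"hand":15},{"x":0.01,"y":0,"z":0.18,"ax":0,"ay":0,"az":0,"hand":15},{"x":0.012,"y":0,"z":0.2,"ax":0,"ay":0,"az":0,"hand":15},{"x":0.012,"y":0,"z":0.2,"ax":0,"ay":0,"az":0,"hand":15}])

```text
clock: 14.55
eef_pos: [486.2, 331.3, 146.4]
tcp_rot: [-3.141, 0.06, -3.131]
contact_force: [0.0, 0.8, -2.0]
opening: 0.268
grasp_force: 107.9
```

```bash
python3 go2.py 485.2 331.3 45 180.6 3.4
```

```text
t 14.55 eef [486.2 331.3 146.4] bottom [485.1 331.3  66.4] tilt [ 0.01 -0.01] yaw -179.42 F [ 0.   0.8 -2. ] M [-0.04 -0.04  0.01] g 107.9
xyz [ 0.023 -0.     0.427] a [-0.002  0.002 -0.003]
```

Moving freely in the slot. Next I'll go down to just above the ejector, about 42–45 mm above the desk.

Request:
drive_tool(plan=[{"x":0.003,"y":0,"z":0.06,"ax":0,"ay":0,"az":0,"hand":15},{"x":0.006,"y":0,"z":0.12,"ax":0,"ay":0,"az":0,"hand":15},{"x":0.01,"y":0,"z":0.18,"ax":0,"ay":0,"az":0,"hand":15},{"x":0.013,"y":0,"z":0.24,"ax":0,"ay":0,"az":0,"hand":15},{"x":0.017,"y":0,"z":0.3,"ax":0,"ay":0,"az":0,"hand":15},{"x":0.02,"y":0,"z":0.36,"ax":0,"ay":0,"az":0,"hand":15},{"x":0.023,"y":0,"z":0.4,"ax":0,"ay":0,"az":0,"hand":15},{"x":0.023,"y":0,"z":0.42,"ax":0,"ay":0,"az":0,"hand":15}])

```text
clock: 15.35
eef_pos: [486.3, 331.3, 125.3]
tcp_rot: [-3.141, 0.059, -3.131]
contact_force: [-0.5, -0.5, -2.3]
opening: 0.265
grasp_force: 107.9
```

```bash
python3 go2.py 485.2 331.3 25 180.6 3.4
```

```text
t 15.35 eef [486.3 331.3 125.3] bottom [485.2 331.3  45.3] tilt [ 0.01 -0.01] yaw -179.42 F [-0.5 -0.5 -2.3] M [-0.06  0.04  0.02] g 107.9
xyz [ 0.023 -0.     0.405] a [-0.002  0.001 -0.003]
```

Request:
drive_tool(plan=[{"x":0.003,"y":0,"z":0.06,"ax":0,"ay":0,"az":0,"hand":15},{"x":0.006,"y":0,"z":0.12,"ax":0,"ay":0,"az":0,"hand":15},{"x":0.01,"y":0,"z":0.18,"ax":0,"ay":0,"az":0,"hand":15},{"x":0.013,"y":0,"z":0.24,"ax":0,"ay":0,"az":0,"hand":15},{"x":0.017,"y":0,"z":0.3,"ax":0,"ay":0,"az":0,"hand":15},{"x":0.02,"y":0,"z":0.36,"ax":0,"ay":0,"az":0,"hand":15},{"x":0.023,"y":0,"z":0.4,"ax":0,"ay":0,"az":0,"hand":15},{"x":0.023,"y":0,"z":0.4,"ax":0,"ay":0,"az":0,"hand":15}])

```text
clock: 16.15
eef_pos: [486.5, 331.4, 105.6]
tcp_rot: [3.141, 0.06, -3.131]
contact_force: [-0.7, -1.4, 7.1]
opening: 0.272
grasp_force: 109.0
```

```bash
python3 go2.py 485.2 331.3 24 180.6 3.4
```

```text
t 16.15 eef [486.5 331.4 105.6] bottom [485.5 331.4  25.6] tilt [0.04 0.01] yaw -179.42 F [-0.7 -1.4  7.1] M [-0.3   0.31 -0.05] g 109.0
xyz [ 0.006 -0.003  0.031] a [ 0.001  0.006 -0.003]
```

Request:
drive_tool(plan=[{"x":0,"y":0,"z":0.02,"ax":0,"ay":0,"az":0,"hand":15},{"x":0,"y":0,"z":0.04,"ax":0,"ay":0,"az":0,"hand":15},{"x":0,"y":0,"z":0.05,"ax":0,"ay":0,"az":0,"hand":15},{"x":0,"y":0,"z":0.05,"ax":0,"ay":0,"az":0,"hand":15},{"x":0,"y":0,"z":0.05,"ax":0,"ay":0,"az":0,"hand":15}])

```text
clock: 16.65
eef_pos: [486.8, 331.5, 104.5]
tcp_rot: [3.141, 0.06, -3.132]
contact_force: [-4.4, -3.3, 19.1]
opening: 0.269
grasp_force: 110.9
```

```bash
python3 go2.py 485.2 331.3 24 180.6 3.4; sed -i 's/^    for r_ in range/    return\n    for r_ in range/' look.py
python3 - <<'E'
from fit import *
s=monitor.sense();ci=imaging.camera_info("wrist");im=imaging.grab_frame("wrist");c=c2(ci,s)
# strip near edge row only (bottom hidden): expected for th 3.4..3.9, dz 0
b=im[:,264:290].astype(float).mean(1);bl=b[:,2]-b[:,0]
i=next(i for i in range(170,330) if bl[i]>35);print("strip row",i-1+(35-bl[i-1])/(bl[i]-bl[i-1]),"was 217.93")
E
```

```text
t 16.65 eef [486.8 331.5 104.5] bottom [485.8 331.5  24.5] tilt [0.06 0.02] yaw -179.42 F [-4.4 -3.3 19.1] M [-0.76  0.98 -0.02] g 110.9
xyz [ 0.011 -0.004  0.01 ] a [ 0.003  0.01  -0.004]
strip row 218.08029878618115 was 217.93
```

The force jumped to 19 N with the underside at 25 mm, so the ejector is at its stop. The cartridge is upright and hasn't slipped in the grip, so I'm handing in.

```bash
python3 -c "
from rig import r
print(r.sign_off())"
```

```text
the job is handed in; nothing more can be done
None
```

The blue cartridge was held at the reader for over a second, then pressed to the ejector's stop in the dock; I handed in at about 16.7 s still gripping it and holding it down, and no verdict came back. A first try at the slot caught the rim and tipped it about 3.4° in the grip, which I corrected before inserting.

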